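# Find the right stop gap with a feeler blade

## Robot

A 6-joint arm with a two-finger parallel gripper is mounted at the origin on the work surface. World frame = base frame: x ahead of the robot, y to its left, z up, the work surface at z = 0. Lengths are in mm, angles in rad, forces in N, time in s.
With the tool pointing down it reaches from about 275 to 1000 mm from the base axis. Payload 8.4 kg.
Tool frame: the origin (TCP) lies at the centre of the arm's flange, where the gripper is bolted on; the fingertips stand 173 mm ahead of it and the grasp point (between the pads) lies 155 mm ahead of it; z points along the fingers, y is the direction in which the jaws open and shut (so a half turn about z gives the same grasp; the last joint's range is limited). The gripper opens to 85 mm and grips with 20 to 120 N. Pads are 22 mm wide; open, the fingers measure 114 mm over their backs; the gripper's body (76 mm by 85 mm) begins 54 mm behind the grasp point. The pads swing forward as they close: fully open they stand 13 mm farther back than shut.
Start: joints at [-1.282, 0.353, 1.633, -0, 1.155, -0.002], TCP at [179.198, -598.763, 404.681] pointing down, gripper open.
Joint ranges: [-2.63, 2.63], [-0.92, 2.1], [0.06, 2.66], [-1.3, 4.44], [0, 2.69], [-3.02, 3.02]. Speed limits (rad/s): [2.22, 2.22, 2.79, 3.14, 3.14, 3.14].

## Interface

Orientations are given as [roll, pitch, yaw] about the fixed x, y, z axes, in that order (R = Rz(yaw) Ry(pitch) Rx(roll)).
In Python, from rig import sense, grab_frame, camera_model, sign_off gives the robot as it stands. The module is installed in compiled form; this text tells all that it offers.
- The arm moves only by the tool step_arm, never from a script. Its argument "commands" is a list of rows, each a list of 3 entries, a list of its own where there are three numbers: the shift along the tool's x, y, z in mm, then the turn about the tool's z in rad, then the opening, from 0 (shut) to 1 (fully open). A call has 1 to 20 rows; each row shifts and turns the pose as measured when the row begins, along the tool's axes as they then stand; what a row does not reach is not made up. A row lasts 1/8 s, in which the tool goes at most 62.5 mm and 10.7 degrees, less where a joint would pass 70% of its speed; a pose out of reach is approached as far as the arm can. A call with a gripper value outside its range is refused whole. The fingers move at their own pace and stop on an object; "force" is the grip in N (left out, the last holds). Time passes only in rows, so rows that do not move let the fingers close. It gives the time, the measured TCP pose, the force and the opening at its end, in the units of the state.
- sense(): the state, without advancing time (a new reading comes with each control period).
- grab_frame(name): name is "side" or "top"; returns the picture (480x640x3 uint8, blue, green, red); there is no depth.
- camera_model(name): a dict with "fx", "fy", "cx", "cy" (pixels), "dist" ([k1, k2, p1, p2, k3] as OpenCV has them; the pictures are not rectified), "R" (3x3) and "t" (3): a world point X has camera coordinates R X + t. Camera axes: x right, y down, z forward; pixel columns grow to the right and rows downward; lengths in mm; the calibration is good to about 2 mm. A picture is of the moment at which its call begins. camera_model takes no time and is no camera call.
- sign_off(): hands the job in, once; it reports no verdict.
The state is a dict: "clock": time; "qpos": joint angles; "qvel": joint speeds; "joint_efforts": joint torques, N m; "eef_pos": TCP position; "tcp_rot": TCP orientation; "contact_force": force on the tool from outside, world axes, zero at the start; "wrist_torque": the same for the moment, N m; "opening": opening from 0.0 (shut) to 1.0 (fully open).
Only numpy, scipy, OpenCV 4.12 (cv2) and the standard library are available. Lean on these libraries where they do the work, as an engineer would, in place of code of your own. Each camera call takes 0.05 s, during which the arm holds its last target. There are 200 camera calls.

## Task

Take the feeler blade out of its holder and find out by feel which of the three stops on the training board has a gap that it fits: slide the held blade gently down into the gaps, never forcing it where it lands on metal or jams. Leave the blade standing upright, let go, fully home on the floor of the one gap that takes it, and leave everything else where it is.

Things in the scene. Friction and masses are not known exactly. Their poses are not given: they have to be found in the camera images.
- blade: feeler blade: a flat steel blade 20 mm wide (x), 4 mm thick (y) and 48 mm long below a grey grip block 26 mm (x) x 16 mm (y) x 40 mm tall. Origin: centre of the blade's lower end; z points up along it to the grip, whose middle is 68 mm above the origin and whose top is at 88 mm. At the start it stands upright in the holder. About 0.06 to 0.13 kg. Both ways round (half a turn about z) are alike
- holder: fixed black block 70 (x) x 50 (y) x 36 mm tall on the table, left of the board, with a slot 23 mm (x) x 6 mm (y) in its top, 26 mm deep, in which the blade stands loosely, centred, its axes along the holder's. Origin: centre of its underside
- board: fixed white training board 380 (x) x 440 (y) x 18 mm, carrying the three stops; air cylinder, valve and regulator up to 75 mm tall along its far edge. Origin: centre of its underside
- stop_a: adjustable stop, one of three outwardly equal: steel base plate 60 x 84 x 8 mm, aluminium head 40 x 52 mm, its top 48 mm above the origin (centre of the base's underside). A gap along the stop's x axis, open at the top, 34 mm long: 14.5 mm wide at the top, flat flanks closing evenly to 6.5 mm at 7 mm below the top, then parallel. End plates' tops are 7 mm below the head's top. Rigid
- stop_b: second stop, outwardly equal to stop_a, same origin and axes. On each stop the head with its gap is clamped firmly anywhere from 4 mm one way to 4 mm the other of the base's middle along the stop's y axis, different on each, so the pose does not tell exactly where the gap is
- stop_c: third stop, outwardly equal to stop_a, same origin and axes. In just one of the three stops (it differs from run to run and has to be felt) the gap stays 6.5 mm wide down to its floor 36 mm below the top, and the blade fits; in the other two it narrows to 2 mm from 16 mm below the top, and the blade jams there
- fitting: bystander: small brass and grey push-in fitting standing on the board, 18 mm across, 26 mm tall. Origin: centre of its underside
- valve: bystander: loose aluminium valve block on the board, 30 x 44 x 32 mm tall. Origin: centre of its underside
- gauge: bystander: loose round pressure gauge lying face up on the board, 40 mm across, 23 mm tall. Origin: centre of its underside
- screwdriver: bystander: screwdriver lying on the table beyond the holder. Origin: on its underside
- handset: bystander: grey handheld meter 62 x 130 x 30 mm lying on the table right of the board. Origin: centre of its underside
- mouse: bystander: black computer mouse 100 x 60 x 32 mm on the table right of the board. Origin: centre of its underside
Not all that is in view belongs to the job. Of the things that look like the blade, the middle-sized one is meant.

How it is judged (in metres and radians):
On the way, in this order (a step that is already met when the one before it is completed fails the run):
1. the blade is drawn clear out of its holder (z of blade in the frame of holder above 0.045 m and contact force between the fingers and blade above 1 N), for 0.1 s.
2. the blade, held in the fingers, has been slid at least 24 mm deep into a gap (contact force between the fingers and blade above 1 N and ((z of blade in the frame of stop_a below 0.024 m and horizontal distance between blade and stop_a below 0.012 m) or (z of blade in the frame of stop_b below 0.024 m and horizontal distance between blade and stop_b below 0.012 m) or (z of blade in the frame of stop_c below 0.024 m and horizontal distance between blade and stop_c below 0.012 m))), for 0.05 s.
At the end, for the whole second after the job is handed in: The blade stands in the gap of the stop that it fits, its lower end within 4 mm of the gap's floor and within 12 mm sideways of the stop's middle, upright within 0.17 rad, at rest and released (((z of blade in the frame of stop_a below 0.016 m and horizontal distance between blade and stop_a below 0.012 m) or (z of blade in the frame of stop_b below 0.016 m and horizontal distance between blade and stop_b below 0.012 m) or (z of blade in the frame of stop_c below 0.016 m and horizontal distance between blade and stop_c below 0.012 m)) and angle between blade's own z axis and vertical below 0.17 rad and linear speed of blade below 0.02 m/s); the robot touches nothing.
It fails at once if the blade is forced: it presses on a stop with more than 50 N (contact force between blade and stop_a above 50 N or contact force between blade and stop_b above 50 N or contact force between blade and stop_c above 50 N).
It fails at once if the robot itself presses on a stop with more than 50 N (contact force between any of the fingers, the arm and stop_a above 50 N or contact force between any of the fingers, the arm and stop_b above 50 N or contact force between any of the fingers, the arm and stop_c above 50 N).
It fails at once if a bystander is moved by more than 20 mm (distance of any of fitting, valve, gauge, screwdriver, handset, mouse from where it was at the start of the episode above 0.02 m).
It also fails if it takes over 72 s, if anything falls off the work surface, if the arm or the gripper's body presses on something with over 40 N, if the wrist force passes 120 N, or if a joint passes its speed limit or range.

## Working session

There is one attempt and no reset: what is moved stays moved. The work goes in short steps, Python scripts to look and compute and a tool call to move; the robot and the scene stay as the last step left them, time stands still between calls to the robot, and variables do not carry over. Pictures are saved under pics/ and viewed, about 8 in all and at most 12, crops included, and the job is handed in when it is done.

Besides the shell and the picture viewer there is one more tool, called after "Request:" as name([rows], argument=value, ...), one row to a line, values as JSON. step_arm: Moves the arm, as the interface text tells. Its arguments: {"type":"object","properties":{"commands":{"type":"array","items":{"type":"array"}},"force":{"type":"number"}},"required":["commands"]}

```bash
mkdir -p pics; python3 - <<'E'
from rig import *
import cv2
for n in("side","top"):
    cv2.imwrite(f"pics/{n}0.png",grab_frame(n)); m=camera_model(n); print(n,{k:(v if not hasattr(v,'round') else v) for k,v in m.items()})
print(sense())
E
```

```text
side {'fx': 602.3860737320473, 'fy': 602.3860737320473, 'cx': 326.03077427586015, 'cy': 243.42678940996845, 'dist': array([0.04822146, 0.        , 0.        , 0.        , 0.        ]), 'R': array([[-0.98353042, -0.18070937,  0.00347007],
       [-0.10898294,  0.57761669, -0.80900042],
       [ 0.14418958, -0.7960547 , -0.58779783]]), 't': array([ 557.05210417,  133.82447573, 1132.24076704])}
top {'fx': 501.1306768494541, 'fy': 501.1306768494541, 'cx': 318.18227061612777, 'cy': 239.79088562606853, 'dist': array([-0.1157579,  0.       ,  0.       ,  0.       ,  0.       ]), 'R': array([[ 0.01368585, -0.99987527,  0.00788274],
       [-0.99844636, -0.01409131, -0.05391013],
       [ 0.05401448, -0.00713269, -0.99851468]]), 't': array([ -31.92137247,  555.82760249, 1081.63471326])}
{'clock': 0.1, 'qpos': array([-1.28242523e+00,  3.53576648e-01,  1.63404250e+00, -3.53702359e-05,
        1.15517725e+00, -2.41546734e-03]), 'qvel': array([-0.0004314 , -0.00279188, -0.00219941,  0.0005936 ,  0.00140145,
       -0.001527  ]), 'joint_efforts': array([-4.18873633e-04, -6.06356907e+01, -3.42818105e+01, -9.74623117e-05,
        3.84361818e-03,  2.67795497e-05]), 'eef_pos': array([ 179.11962971, -598.57378243,  404.04540399]), 'tcp_rot': array([-3.14038883e+00,  2.94341221e-05,  2.90800879e-01]), 'contact_force': array([ 0.95942806, -1.1920427 , -0.30826042]), 'wrist_torque': array([-0.02311509,  0.0040128 ,  0.00039494]), 'opening': 0.9977728764738181}
```

View pics/top0.png

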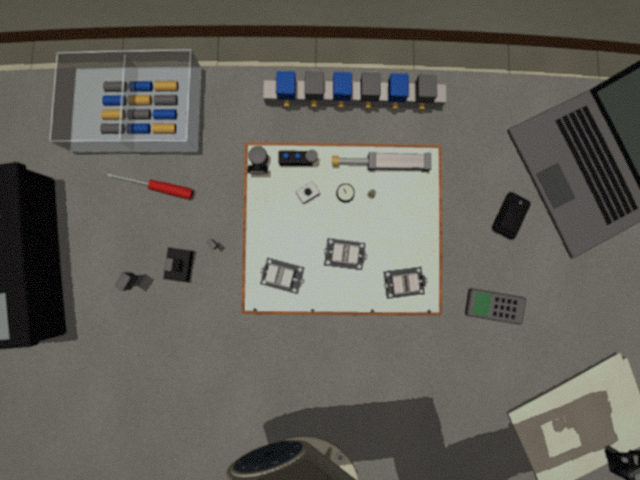

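View pics/side0.png

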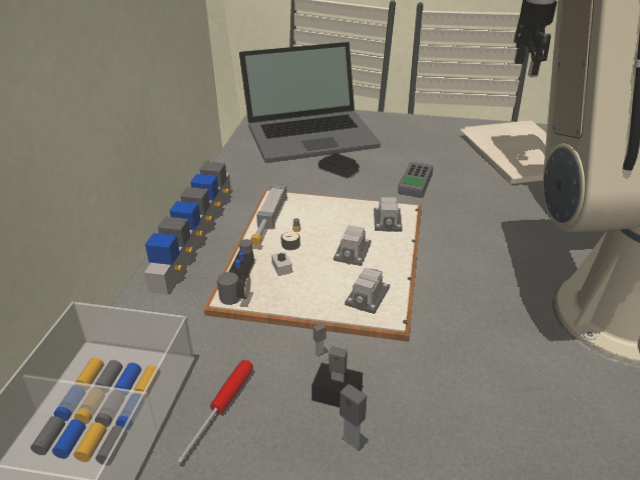

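```bash
cat > h.py <<'E'
import numpy as np, cv2
from rig import *
def ray(n,u,v,z):
    m=camera_model(n);K=np.array([[m['fx'],0,m['cx']],[0,m['fy'],m['cy']],[0,0,1]])
    p=cv2.undistortPoints(np.array([[[u,v]]],float),K,np.array(m['dist']))[0,0]
    R=np.array(m['R']);t=np.array(m['t']);c=-R.T@t;d=R.T@np.array([p[0],p[1],1.])
    return (c+d*(z-c[2])/d[2])[:2]
def proj(n,X):
    m=camera_model(n);K=np.array([[m['fx'],0,m['cx']],[0,m['fy'],m['cy']],[0,0,1]])
    return cv2.projectPoints(np.array(X,float).reshape(-1,1,3),cv2.Rodrigues(np.array(m['R']))[0],np.array(m['t']),K,np.array(m['dist']))[0][:,0]
def crop(im,x,y,w,h,s):
    return cv2.resize(im[y:y+h,x:x+w],None,fx=s,fy=s,interpolation=cv2.INTER_CUBIC)
E
python3 - <<'E'
from h import *
T=cv2.imread('pics/top0.png');S=cv2.imread('pics/side0.png')
a=np.zeros((600,800,3),np.uint8)
# top crops: stops (x6) 
a[:290,:400]=crop(T,250,250,66,48,6)[:290,:400] if 0 else cv2.resize(T[250:298,250:316],(400,290),interpolation=2)
a[:290,400:]=cv2.resize(T[228:276,312:378],(400,290),interpolation=2)
a[300:590,:400]=cv2.resize(T[258:306,372:438],(400,290),interpolation=2)
a[300:590,400:]=cv2.resize(T[240:288,150:216],(400,290),interpolation=2)
cv2.imwrite('pics/c1.png',a)
b=np.zeros((600,800,3),np.uint8)
b[:300,:400]=cv2.resize(S[255:315,330:410],(400,300),interpolation=2)
b[:300,400:]=cv2.resize(S[215:275,315:395],(400,300),interpolation=2)
b[300:,:400]=cv2.resize(S[182:242,350:430],(400,300),interpolation=2)
b[300:,400:]=cv2.resize(S[335:410,290:390],(400,300),interpolation=2)
cv2.imwrite('pics/c2.png',b)
E
```

```text
(no output)
```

View pics/c1.png

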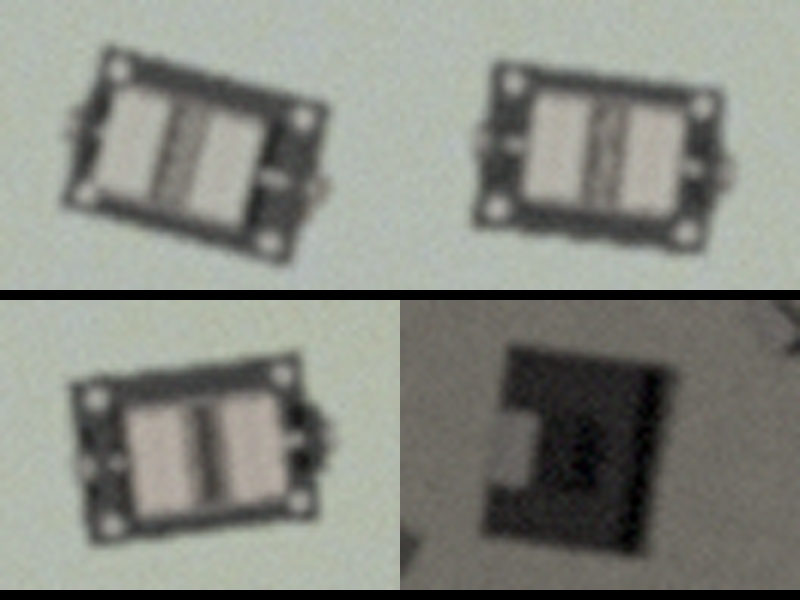

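View pics/c2.png

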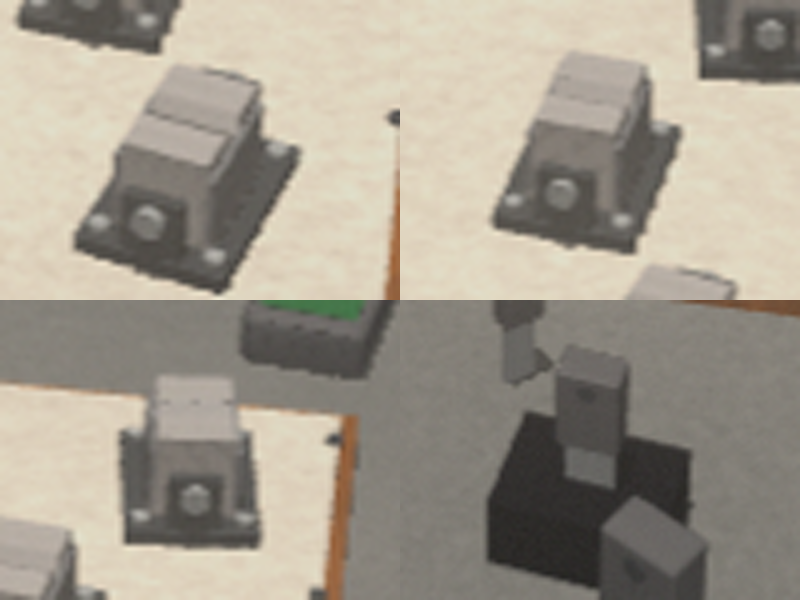

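```bash
python3 - <<'E'
from h import *
s=6.06
def t(x,y,ox,oy,cx,cy,z): return ray('top',ox+(x-cx)/s-.4,oy+(y-cy)/6.04-.4,z)
def quad(P,ox,oy,cx,cy,z):
    Q=np.array([t(x,y,ox,oy,cx,cy,z) for x,y in P]);e=np.diff(np.vstack([Q,Q[:1]]),axis=0)
    a=[np.degrees(np.arctan2(*(v[::-1]*(1 if i in(1,) else 1)))) for i,v in enumerate(e)]
    print(Q.mean(0).round(1),np.linalg.norm(e,axis=1).round(1),np.round([((x+45)%90)-45 for x in a],1))
for n,o,B,H in [(1,(250,250,0,0),[(108,48),(326,103),(290,263),(65,207)],[(112,88),(268,122),(250,228),(97,185)]),
 (2,(312,228,400,0),[(493,63),(722,90),(703,250),(475,225)],[(530,92),(687,107),(680,217),(525,200)]),
 (3,(372,258,0,300),[(70,382),(300,352),(318,517),(92,545)],[(128,405),(275,390),(285,505),(137,520)])]:
    print(n);quad(B,*o,26);quad(H,*o,66)
quad([(510,347),(645,365),(620,550),(483,535)],150,240,400,300,36)
print('blade',t(513,449,150,240,400,300,98), ray('side',338.3,351.5,98))
# side head top centres
print(ray('side',330+187/5,255+115/5,66),ray('side',315+190/5,215+92/5,66),ray('side',350+197/5,182+107/5,66))
E
```

```text
1
[477.7  52.7] [80.3 58.5 82.7 58.9] [-13.4 -11.8 -13.1 -14.1]
[478.2  55.4] [54.9 37.  54.6 33.8] [-11.5  -8.7 -14.8  -7.8]
2
[526.5 -81.1] [82.6 57.8 81.9 58.4] [-5.9 -6.2 -5.5 -5.6]
[526.5 -81.2] [54.4 38.1 53.7 37.3] [-4.7 -3.1 -5.5 -1.9]
3
[ 466.  -211.2] [83.8 59.6 82.2 58.9] [8.  6.7 7.5 8.2]
[ 465.1 -207.8] [51.4 39.9 51.7 39.8] [6.4 5.4 6.3 5. ]
[497.8 280.4] [49.4 66.5 49.9 67.8] [-6.6 -6.4 -5.1 -6.8]
blade [497.55087383 280.79611233] [495.47401071 284.29170778]
[477.60830496  61.45550518] [524.56677169 -75.69357658] [ 462.7373625 -203.9640833]
```

Request:
step_arm([
  [[0, 0, 0], 0.133, 0.6],
  [[0, 0, 0], 0.133, 0.6],
  [[0, 0, 0], 0.133, 0.6],
  [[13, -54, 0], 0, 0.6],
  [[13, -54, 0], 0, 0.6],
  [[13, -54, 0], 0, 0.6],
  [[13, -54, 0], 0, 0.6],
  [[13, -54, 0], 0, 0.6],
  [[13, -54, 0], 0, 0.6],
  [[13, -54, 0], 0, 0.6],
  [[13, -54, 0], 0, 0.6],
  [[13, -54, 0], 0, 0.6],
  [[13, -54, 0], 0, 0.6],
  [[13, -54, 0], 0, 0.6],
  [[13, -54, 0], 0, 0.6],
  [[13, -54, 0], 0, 0.6],
  [[13, -54, 0], 0, 0.6],
  [[13, -54, 0], 0, 0.6],
  [[13, -54, 0], 0, 0.6],
], force=40)

```text
clock: 2.48
eef_pos: [497.1, 258.1, 403.9]
tcp_rot: [-3.138, -0.001, -0.127]
contact_force: [0.0, 0.1, 0.7]
opening: 0.597
```

Request:
step_arm([
  [[-2, -23, 0], -0.017, 0.6],
  [[0, 0, 50], 0, 0.6],
  [[0, 0, 50], 0, 0.6],
  [[0, 0, 0], 0, 0.6],
])

```text
clock: 2.98
eef_pos: [499.0, 287.2, 301.1]
tcp_rot: [-3.137, -0.002, -0.105]
contact_force: [0.4, -0.1, -0.7]
opening: 0.6
```

```bash
python3 - <<'E'
from h import *
s=sense();print(s['eef_pos'],s['tcp_rot'],s['opening'])
T=grab_frame('top');S=grab_frame('side')
a=np.hstack([crop(S,270,270,130,160,3),crop(T,130,190,130,160,3)]);cv2.imwrite('pics/d1.png',a)
E
```

```text
[499.04121736 287.17864603 301.1273543 ] [-3.13691729e+00 -1.87912470e-03 -1.04610921e-01] 0.5998943246799935
```

View pics/d1.png

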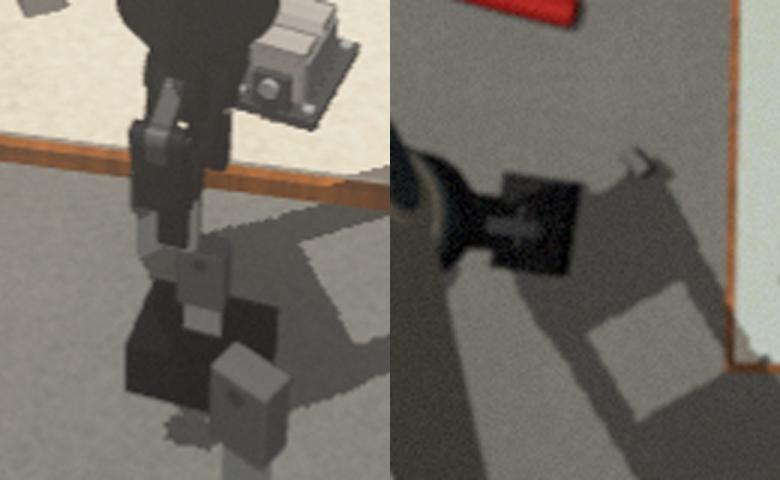

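Request:
step_arm([
  [[-1.5, 5.5, 0], 0, 0.6],
  [[0, 0, 30], 0, 0.6],
  [[0, 0, 28], 0, 0.6],
  [[0, 0, 6], 0, 0.6],
  [[0, 0, 0], 0, 0.6],
])

```text
clock: 3.7
eef_pos: [502.8, 283.2, 250.1]
tcp_rot: [-3.124, -0.02, -0.106]
contact_force: [-0.5, 0.4, 0.6]
opening: 0.603
```

Request:
step_arm([
  [[0, 0, 0], 0, 0.6],
  [[0, 0, 0], 0, 0.6],
])

```text
clock: 3.95
eef_pos: [503.6, 283.5, 252.6]
tcp_rot: [-3.122, -0.023, -0.107]
contact_force: [-0.1, -1.1, 1.1]
opening: 0.602
```

```bash
python3 - <<'E'
from h import *
s=sense();print({k:np.round(v,4) for k,v in s.items()})
E
```

```text
{'clock': np.float64(3.95), 'qpos': array([0.5093, 0.4607, 1.8641, 0.0036, 0.7869, 2.1841]), 'qvel': array([-0.0004, -0.0101, -0.0058, -0.0007,  0.0045, -0.0008]), 'joint_efforts': array([-3.17000e-02, -5.93883e+01, -2.57142e+01,  8.50000e-03,
       -1.72200e-01, -4.00000e-04]), 'eef_pos': array([503.5968, 283.4587, 252.5998]), 'tcp_rot': array([-3.1223, -0.0229, -0.1067]), 'contact_force': array([-0.0863, -1.0667,  1.1482]), 'wrist_torque': array([ 0.0294, -0.0278,  0.0135]), 'opening': np.float64(0.602)}
```

Request:
step_arm([
  [[0, 0, 0], 0, 0.6],
  [[0, 0, 0], 0, 0.6],
])

```text
clock: 4.2
eef_pos: [503.8, 283.6, 253.5]
tcp_rot: [-3.122, -0.024, -0.107]
contact_force: [-0.5, -0.0, 0.3]
opening: 0.597
```

Request:
step_arm([
  [[0, 0, 5], 0, 0.6],
])

```text
clock: 4.32
eef_pos: [504.1, 283.8, 248.7]
tcp_rot: [-3.121, -0.025, -0.107]
contact_force: [-0.1, 0.1, 0.7]
opening: 0.603
```

Request:
step_arm([
  [[0, 0, 0], 0, 0.6],
])

```text
clock: 4.45
eef_pos: [503.8, 283.7, 248.1]
tcp_rot: [-3.122, -0.024, -0.106]
contact_force: [0.8, 0.1, -0.1]
opening: 0.6
```

Request:
step_arm([
  [[0, 0, -30], 0, 0.6],
  [[0, 0, -30], 0, 0.6],
  [[0, 0, 0], 0, 0.6],
])

```text
clock: 4.82
eef_pos: [502.1, 282.6, 308.3]
tcp_rot: [-3.123, -0.022, -0.106]
contact_force: [-0.1, 0.3, 0.8]
opening: 0.603
```

Request:
step_arm([
  [[0, 0, 0], 0, 0.6],
])

```text
clock: 4.95
eef_pos: [501.8, 282.4, 307.7]
tcp_rot: [-3.124, -0.021, -0.106]
contact_force: [-0.3, -0.4, 0.3]
opening: 0.6
```

Request:
step_arm([
  [[-4, 4, 0], 0, 0.6],
  [[0, 0, 0], 0, 0.6],
])

```text
clock: 5.2
eef_pos: [496.5, 278.3, 305.7]
tcp_rot: [-3.125, -0.019, -0.106]
contact_force: [0.0, 0.1, -0.1]
opening: 0.602
```

Request:
step_arm([
  [[0, 0, 15], 0, 0.6],
  [[0, 0, 15], 0, 0.6],
])

```text
clock: 5.45
eef_pos: [497.2, 278.8, 274.2]
tcp_rot: [-3.125, -0.019, -0.106]
contact_force: [0.0, -0.4, -0.4]
opening: 0.6
```

Request:
step_arm([
  [[0, 0, 0], 0, 0.6],
])

```text
clock: 5.58
eef_pos: [496.7, 278.5, 272.1]
tcp_rot: [-3.127, -0.017, -0.106]
contact_force: [0.2, -0.4, 1.0]
opening: 0.605
```

Request:
step_arm([
  [[-2, -1, 0], 0, 0.6],
  [[0, 0, 12], 0, 0.6],
  [[0, 0, 12], 0, 0.6],
  [[0, 0, 0], 0, 0.6],
  [[0, 0, 0], 0, 0.6],
])

```text
clock: 6.2
eef_pos: [495.3, 280.3, 246.2]
tcp_rot: [-3.127, -0.017, -0.106]
contact_force: [-0.8, 0.6, -0.0]
opening: 0.599
```

Request:
step_arm([
  [[0, 0, 10], 0, 0.6],
  [[0, 0, 0], 0, 0.3],
  [[0, 0, 0], 0, 0.3],
  [[0, 0, 0], 0, 0.3],
], force=30)

```text
clock: 6.7
eef_pos: [495.7, 280.5, 236.0]
tcp_rot: [-3.126, -0.018, -0.106]
contact_force: [-0.2, -0.1, -0.7]
opening: 0.298
```

Request:
step_arm([
  [[0, 0, 0], 0, 0.0],
  [[0, 0, 0], 0, 0.0],
  [[0, 0, 0], 0, 0.0],
])

```text
clock: 7.08
eef_pos: [495.6, 279.6, 236.2]
tcp_rot: [-3.128, -0.017, -0.106]
contact_force: [-0.5, -1.1, 0.3]
opening: 0.184
```

Request:
step_arm([
  [[0, 0, -8], 0, 0],
  [[0, 0, -12], 0, 0],
  [[0, 0, -15], 0, 0],
  [[0, 0, -15], 0, 0],
  [[0, 0, -15], 0, 0],
  [[0, 0, -15], 0, 0],
  [[0, 0, -10], 0, 0],
  [[0, 0, 0], 0, 0],
], force=50)

```text
clock: 8.07
eef_pos: [494.0, 279.1, 334.5]
tcp_rot: [-3.125, -0.02, -0.106]
contact_force: [0.5, -1.5, -1.1]
opening: 0.178
```

```bash
python3 - <<'E'
from h import *
s=sense();print(s['eef_pos'],s['tcp_rot'],s['opening'],s['contact_force'])
S=grab_frame('side')
cv2.imwrite('pics/e1.png',crop(S,250,200,160,200,3))
E
```

```text
[494.02308645 279.07131005 334.52258349] [-3.12538145 -0.01980548 -0.1057601 ] 0.17791116161421797 [ 0.4511062  -1.452877   -1.13037734]
```

View pics/e1.png

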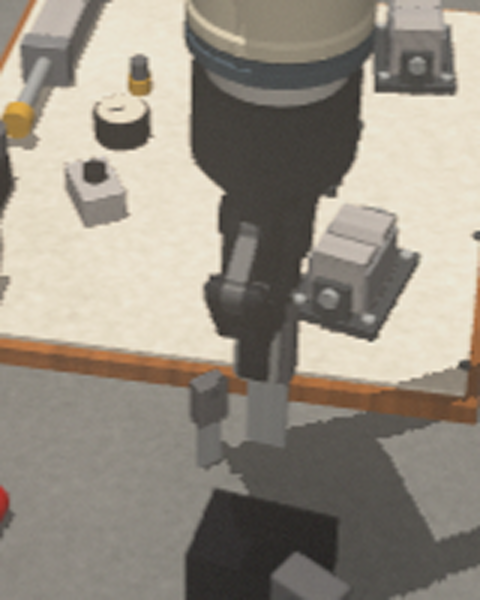

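Request:
step_arm([
  [[0, 0, 0], 0.06, 0],
  [[0, 0, 0], 0.06, 0],
  [[3.5, 25, 0], 0, 0],
  [[3.5, 25, 0], 0, 0],
  [[3.5, 25, 0], 0, 0],
  [[3.5, 25, 0], 0, 0],
  [[3.5, 25, 0], 0, 0],
  [[3.5, 25, 0], 0, 0],
  [[3.5, 25, 0], 0, 0],
  [[3.5, 25, 0], 0, 0],
  [[3.5, 20, 0], 0, 0],
  [[0, 0, 0], 0, 0],
  [[0, 0, 0], 0, 0],
])

```text
clock: 9.75
eef_pos: [471.0, 50.6, 322.2]
tcp_rot: [-3.131, -0.004, -0.229]
contact_force: [-0.5, -0.1, -0.4]
opening: 0.181
```

```bash
python3 - <<'E'
from h import *
print(ray('side',338.7,347.3,108))
s=sense();print(s['eef_pos'],s['tcp_rot'],s['opening'],s['contact_force'])
S=grab_frame('side');T=grab_frame('top')
cv2.imwrite('pics/f1.png',np.hstack([crop(S,320,200,90,120,4),crop(T,250,220,90,120,4)]))
E
```

```text
[494.87140511 285.14916576]
[471.04084075  50.61598072 322.1609037 ] [-3.13110489 -0.00372735 -0.22938252] 0.1808779411339125 [-0.53532263 -0.13024303 -0.4027158 ]
```

View pics/f1.png

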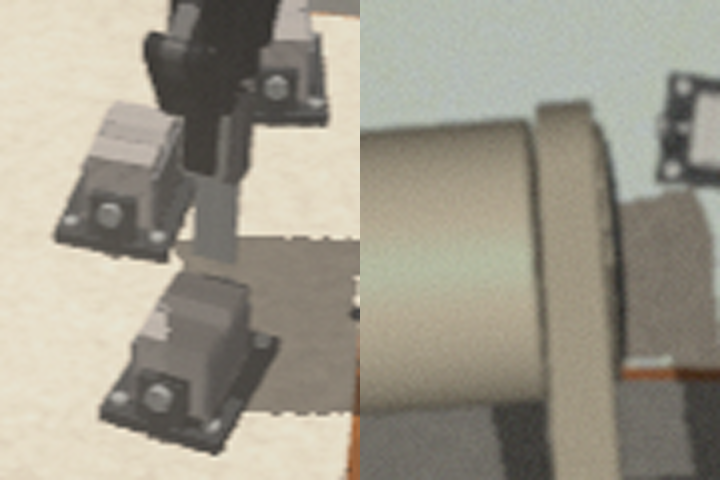

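```bash
python3 - <<'E'
from h import *
print(ray('side',320+216/4,200+255/4,96), ray('side',367.4,278,66))
E
```

```text
[467.60570639  55.18447208] [477.60830496  61.45550518]
```

Request:
step_arm([
  [[3.5, -3.3, 0], 0, 0],
  [[3.5, -3.3, 0], 0, 0],
  [[0, 0, 0], 0, 0],
  [[0, 0, 6], 0, 0],
  [[0, 0, 6], 0, 0],
  [[0, 0, 6], 0, 0],
  [[0, 0, 0], 0, 0],
  [[0, 0, 0], 0, 0],
])

```text
clock: 10.85
eef_pos: [480.0, 57.5, 302.6]
tcp_rot: [-3.131, -0.003, -0.227]
contact_force: [-0.8, -0.6, -0.4]
opening: 0.178
```

Request:
step_arm([
  [[-0.5, 1.5, 0], 0, 0],
  [[0, 0, 4], 0, 0],
  [[0, 0, 0], 0, 0],
  [[0, 0, 3], 0, 0],
  [[0, 0, 3], 0, 0],
])

```text
clock: 11.48
eef_pos: [479.4, 56.1, 292.5]
tcp_rot: [-3.131, -0.004, -0.227]
contact_force: [-0.4, 0.6, -1.5]
opening: 0.181
```

Request:
step_arm([
  [[0, 0, 2], 0, 0],
  [[0, 0, 2], 0, 0],
])

```text
clock: 11.72
eef_pos: [479.4, 56.2, 288.1]
tcp_rot: [-3.131, -0.004, -0.227]
contact_force: [-0.6, -0.1, -1.1]
opening: 0.18
```

Request:
step_arm([
  [[0, 0, 2], 0, 0],
  [[0, 0, 2], 0, 0],
])

```text
clock: 11.98
eef_pos: [479.6, 55.9, 284.2]
tcp_rot: [-3.132, -0.005, -0.226]
contact_force: [0.0, -4.7, 1.2]
opening: 0.181
```

Request:
step_arm([
  [[0, 0, 2], 0, 0],
  [[0, 0, 1], 0, 0],
])

```text
clock: 12.22
eef_pos: [479.4, 55.6, 280.9]
tcp_rot: [-3.133, -0.004, -0.226]
contact_force: [-1.1, -2.0, 0.6]
opening: 0.182
```

Request:
step_arm([
  [[0, 1.5, 0], 0, 0],
  [[0, 0, 2], 0, 0],
])

```text
clock: 12.48
eef_pos: [479.2, 54.3, 278.7]
tcp_rot: [-3.132, -0.004, -0.226]
contact_force: [-0.6, -0.1, -0.8]
opening: 0.181
```

Request:
step_arm([
  [[0, 0, 2], 0, 0],
  [[0, 0, 1.5], 0, 0],
])

```text
clock: 12.72
eef_pos: [479.6, 54.5, 275.8]
tcp_rot: [-3.131, -0.005, -0.226]
contact_force: [-5.3, -2.3, 24.6]
opening: 0.179
```

Request:
step_arm([
  [[0, 0, -6], 0, 0],
  [[0, 0, -12], 0, 0],
  [[0, 0, -15], 0, 0],
  [[0, 0, -15], 0, 0],
  [[0, 0, -6], -0.063, 0],
  [[0, 0, 0], -0.063, 0],
  [[9.5, 21, 0], 0, 0],
  [[9.5, 21, 0], 0, 0],
  [[9.5, 21, 0], 0, 0],
  [[9.5, 21, 0], 0, 0],
  [[9.5, 21, 0], 0, 0],
  [[9.5, 21, 0], 0, 0],
  [[0, 0, 0], 0, 0],
  [[0, 0, 0], 0, 0],
])

```text
clock: 14.48
eef_pos: [525.9, -80.0, 342.8]
tcp_rot: [-3.13, -0.016, -0.096]
contact_force: [-0.0, 1.1, -0.9]
opening: 0.183
```

Request:
step_arm([
  [[-2, 3, 0], 0, 0],
  [[0, 0, 10], 0, 0],
  [[0, 0, 10], 0, 0],
  [[0, 0, 10], 0, 0],
  [[0, 0, 8], 0, 0],
  [[0, 0, 4], 0, 0],
  [[0, 0, 0], 0, 0],
])

```text
clock: 15.35
eef_pos: [523.3, -80.7, 297.0]
tcp_rot: [-3.13, -0.014, -0.094]
contact_force: [-0.0, 0.6, -1.2]
opening: 0.18
```

Request:
step_arm([
  [[1, 2, 0], 0.005, 0],
  [[0, 0, 3], 0, 0],
  [[0, 0, 2], 0, 0],
])

```text
clock: 15.72
eef_pos: [524.6, -83.0, 292.6]
tcp_rot: [-3.13, -0.016, -0.099]
contact_force: [0.3, -0.7, -0.8]
opening: 0.181
```

Request:
step_arm([
  [[0, 0, 2], 0, 0],
  [[0, 0, 2], 0, 0],
])

```text
clock: 15.98
eef_pos: [524.7, -83.0, 288.4]
tcp_rot: [-3.13, -0.016, -0.099]
contact_force: [-0.1, 0.4, -1.2]
opening: 0.178
```

Request:
step_arm([
  [[0, 0, 2], 0, 0],
  [[0, 0, 1], 0, 0],
])

```text
clock: 16.23
eef_pos: [524.7, -82.9, 285.1]
tcp_rot: [-3.13, -0.016, -0.099]
contact_force: [0.2, 0.2, -0.4]
opening: 0.179
```

Bottom is 7 mm deep with no side load. I'll go on.

Request:
step_arm([
  [[0, 0, 2], 0, 0],
  [[0, 0, 2], 0, 0],
])

```text
clock: 16.48
eef_pos: [524.9, -82.9, 280.9]
tcp_rot: [-3.13, -0.016, -0.099]
contact_force: [0.6, -0.4, -0.3]
opening: 0.182
```

Request:
step_arm([
  [[0, 0, 2], 0, 0],
  [[0, 0, 1], 0, 0],
])

```text
clock: 16.73
eef_pos: [524.9, -82.8, 277.6]
tcp_rot: [-3.13, -0.016, -0.099]
contact_force: [0.6, 0.2, -1.0]
opening: 0.181
```

Request:
step_arm([
  [[0, 0, 1], 0, 0],
  [[0, 0, 1], 0, 0],
])

```text
clock: 16.98
eef_pos: [525.1, -82.9, 275.9]
tcp_rot: [-3.13, -0.016, -0.099]
contact_force: [-2.7, 0.3, 13.5]
opening: 0.183
```

Request:
step_arm([
  [[0, 0, -6], 0, 0],
  [[0, 0, -12], 0, 0],
  [[0, 0, -15], 0, 0],
  [[0, 0, -15], 0, 0],
  [[0, 0, -6], -0.075, 0],
  [[0, 0, 0], -0.075, 0],
  [[0, 0, 0], -0.075, 0],
  [[-12.5, 19, 0], 0, 0],
  [[-12.5, 19, 0], 0, 0],
  [[-12.5, 19, 0], 0, 0],
  [[-12.5, 19, 0], 0, 0],
  [[-12.5, 19, 0], 0, 0],
  [[-12.5, 19, 0], 0, 0],
  [[0, 0, 0], 0, 0],
  [[0, 0, 0], 0, 0],
])

```text
clock: 18.85
eef_pos: [464.9, -209.8, 343.3]
tcp_rot: [-3.139, -0.031, 0.134]
contact_force: [-0.5, 0.6, -1.7]
opening: 0.18
```

Request:
step_arm([
  [[-4, -1.5, 0], 0.007, 0],
  [[0, 0, 10], 0, 0],
  [[0, 0, 10], 0, 0],
  [[0, 0, 10], 0, 0],
  [[0, 0, 8], 0, 0],
  [[0, 0, 4], 0, 0],
  [[0, 0, 0], 0, 0],
])

```text
clock: 19.73
eef_pos: [462.2, -206.7, 297.5]
tcp_rot: [-3.137, -0.029, 0.129]
contact_force: [-0.2, 0.4, -0.0]
opening: 0.179
```

Request:
step_arm([
  [[0, 2, 0], 0, 0],
  [[0, 0, 3], 0, 0],
  [[0, 0, 2], 0, 0],
])

```text
clock: 20.1
eef_pos: [463.0, -209.1, 292.9]
tcp_rot: [-3.138, -0.03, 0.129]
contact_force: [0.4, 0.3, -0.4]
opening: 0.18
```

Request:
step_arm([
  [[0, 0, 2], 0, 0],
  [[0, 0, 2], 0, 0],
])

```text
clock: 20.35
eef_pos: [463.1, -209.1, 288.8]
tcp_rot: [-3.138, -0.031, 0.129]
contact_force: [0.3, -0.2, -0.7]
opening: 0.181
```

Request:
step_arm([
  [[0, 0, 2], 0, 0],
  [[0, 0, 1], 0, 0],
])

```text
clock: 20.6
eef_pos: [463.2, -209.0, 285.5]
tcp_rot: [-3.138, -0.031, 0.129]
contact_force: [1.2, 0.2, -1.1]
opening: 0.183
```

Request:
step_arm([
  [[0, 0, 2], 0, 0],
  [[0, 0, 2], 0, 0],
])

```text
clock: 20.85
eef_pos: [463.4, -209.0, 281.3]
tcp_rot: [-3.138, -0.031, 0.129]
contact_force: [-0.7, -0.6, -0.3]
opening: 0.179
```

Request:
step_arm([
  [[0, 0, 2], 0, 0],
  [[0, 0, 1], 0, 0],
])

```text
clock: 21.1
eef_pos: [463.4, -208.9, 278.0]
tcp_rot: [-3.138, -0.031, 0.129]
contact_force: [0.3, 0.2, -0.7]
opening: 0.183
```

Request:
step_arm([
  [[0, 0, 1], 0, 0],
  [[0, 0, 1], 0, 0],
])

```text
clock: 21.35
eef_pos: [463.5, -208.9, 275.9]
tcp_rot: [-3.138, -0.031, 0.129]
contact_force: [-0.2, -0.2, -1.7]
opening: 0.181
```

Request:
step_arm([
  [[0, 0, 1], 0, 0],
  [[0, 0, 1], 0, 0],
])

```text
clock: 21.6
eef_pos: [463.6, -208.9, 273.8]
tcp_rot: [-3.138, -0.031, 0.129]
contact_force: [0.2, 0.4, -0.9]
opening: 0.182
```

Request:
step_arm([
  [[0, 0, 2], 0, 0],
  [[0, 0, 2], 0, 0],
])

```text
clock: 21.85
eef_pos: [463.8, -208.9, 269.6]
tcp_rot: [-3.139, -0.031, 0.129]
contact_force: [-0.2, 0.2, -0.0]
opening: 0.181
```

Request:
step_arm([
  [[0, 0, 2], 0, 0],
  [[0, 0, 2], 0, 0],
])

```text
clock: 22.1
eef_pos: [463.9, -208.9, 265.3]
tcp_rot: [-3.138, -0.031, 0.129]
contact_force: [0.1, 1.0, -1.5]
opening: 0.18
```

Request:
step_arm([
  [[0, 0, 2], 0, 0],
  [[0, 0, 2], 0, 0],
  [[0, 0, 1.5], 0, 0],
])

```text
clock: 22.48
eef_pos: [464.0, -208.8, 259.3]
tcp_rot: [-3.138, -0.031, 0.129]
contact_force: [0.2, -0.5, -0.8]
opening: 0.181
```

Request:
step_arm([
  [[0, 0, 1], 0, 0],
  [[0, 0, 1], 0, 0],
])

```text
clock: 22.72
eef_pos: [464.1, -208.8, 257.1]
tcp_rot: [-3.138, -0.031, 0.129]
contact_force: [0.3, -0.1, -0.5]
opening: 0.181
```

Request:
step_arm([
  [[0, 0, 1], 0, 0],
  [[0, 0, 1], 0, 0],
])

```text
clock: 22.98
eef_pos: [464.4, -208.9, 255.9]
tcp_rot: [-3.139, -0.031, 0.129]
contact_force: [-4.3, 2.4, 20.3]
opening: 0.178
```

Request:
step_arm([
  [[0, 0, 0], 0, 0.3],
  [[0, 0, 0], 0, 0.4],
  [[0, 0, 0], 0, 0.4],
  [[0, 0, -5], 0, 0.4],
  [[0, 0, -10], 0, 0.4],
  [[0, 0, -15], 0, 0.4],
  [[0, 0, -20], 0, 0.4],
  [[0, 0, -20], 0, 0.4],
  [[0, 0, -20], 0, 0.4],
  [[-30, 0, -20], 0, 0.4],
  [[-30, 0, -20], 0, 0.4],
  [[0, 0, 0], 0, 0.4],
  [[0, 0, 0], 0, 0.4],
])

```text
clock: 24.6
eef_pos: [399.8, -217.7, 396.4]
tcp_rot: [3.14, -0.038, 0.129]
contact_force: [-0.7, 0.4, -0.2]
opening: 0.398
```

```bash
python3 - <<'E'
from h import *
s=sense();print(s['eef_pos'],s['tcp_rot'],s['opening'],s['contact_force'])
S=grab_frame('side');T=grab_frame('top')
cv2.imwrite('pics/g1.png',np.hstack([crop(S,340,150,90,120,4),crop(T,360,220,90,120,4)]))
E
```

```text
[ 399.79887933 -217.70821682  396.41502384] [ 3.1395195  -0.03813455  0.12912601] 0.39770201167684277 [-0.71233334  0.40534689 -0.21770746]
```

View pics/g1.png

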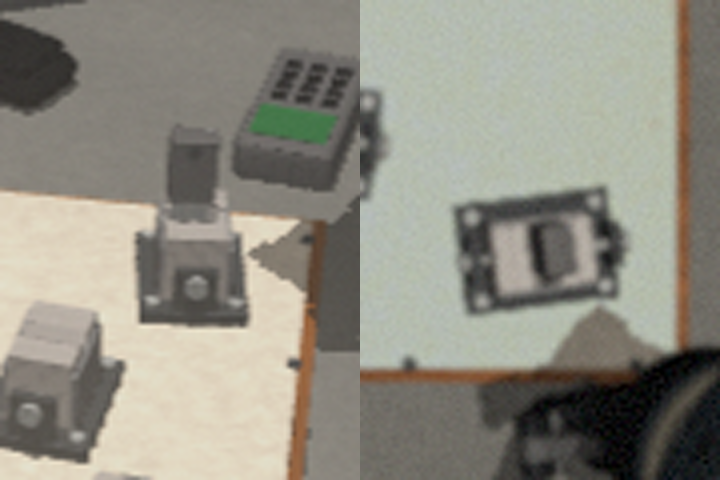

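```bash
python3 -c "
from rig import *
print(sense()['qvel'].round(4)); print(sign_off())"
```

```text
[ 0.0051  0.0129  0.0031  0.0006 -0.0013 -0.0025]
the job is handed in; nothing more can be done
None
```

The feeler blade fits the rightmost stop in the top view, near (466, −207) mm. I left it there, let go and standing on the floor of the gap, and handed the job in at about 25 s of the 72 s allowed.

- **Pick-up:** I took the blade by its grip block and drew it straight up, about 98 mm, clear of the holder.
- **Left stop:** it jammed about 16 mm down, with an upward force of about 25 N. I backed out.
- **Middle stop:** it jammed at the same depth, with about 14 N. I backed out.
- **Right stop:** it slid past that depth with no load and met the floor 20 mm further down, about 36 mm below the top, with about 20 N. I opened the jaws there and moved the arm back.

**Last checks:** the final pictures, one from each camera, show the blade upright and centred in the right stop's gap, with the gripper clear. The highest contact force I read at the end of any move was about 25 N, against the 50 N limit. I did not take a last picture of the whole scene; the path stayed clear of the bystanders.

**Disagreements:**
- The two cameras differed by up to about 6 mm in y for the stops. The felt gap positions were within about 1–2 mm of the top camera.
- Fast moves left the tool tilted by up to about 0.04 rad, which I allowed for when working out where the blade tip was.
- At hand-in the joints still showed very small speeds, up to 0.013 rad/s, in free air.

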